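# Check the catch of a locking forceps

### The job

Check the ratchet catch of the freshly oiled locking forceps clamped on the service block: gently squeeze its two finger rings together until the catch holds on its last tooth, and let go for a second to see that it stays locked. Then press the free ring gently sideways, which is downwards here, just far enough to spring the catch, draw that ring outwards while it is held down, and leave the forceps unlocked with its jaws standing open by at least 3 mm at the tips, ready for the autoclave. Do not bend the handles, and leave the oil bottle, dish, jar and brush alone.

Things in the scene. Friction and masses are not known exactly. Their poses are not given: they have to be found in the camera images.
- fixture: Wooden service block (95 x 105 mm, 54 mm high), fixed, with a low steel toggle clamp (black grip, top 83 mm up) whose rubber foot holds a bare steel locking forceps (155 mm long) flat on the block. Origin on the bench below the forceps' pivot; +x along the forceps to its jaw tips, +y to the held handle's side, z up. Both finger rings stick out at -x, with only the bench below them.
- box_lock (a point): Pivot of the forceps at mid-thickness, 57 mm above the bench, axes as the fixture. The jaws reach 47 mm from it towards +x. The clamp's foot stands on it.
- held_ring (a point): Centre of the finger ring of the held, immovable half: 97 mm from the pivot to -x and 13.5 mm to +y, 57 mm above the bench. Each ring is an oval loop lying flat, 27 mm long (x) and 23 mm wide (y) over its outside, of 4 mm round steel (top 2 mm above this point).
- free_ring (a point): Centre of the finger ring of the free half: same size and height, on the -y side, moving with its handle. Locked on the last tooth it stands 15 mm to -y of the fixture's x axis (rings 51 to 52 mm over their outer sides, 5 mm between them). Jaws just shut, handle unsprung: 62 mm over both; at the start 64 to 70 mm. Free space lies outside it (-y).
- free_jaw (a joint): Angle of the free jaw (rad): 0 jaws shut, growing as they open, up to 0.16; 0.01 rad moves the free ring 1 mm and the tip 0.5 mm. Light friction (0.6 N at the ring): it stays where it is left. Starts at 0.02 to 0.075; the tips are 3 mm apart at about 0.06.
- free_handle (a joint): How far the free handle is sprung in towards the held one after the jaws have met (rad): 0 unsprung, about 0.068 on the first and 0.114 on the second and last tooth; hard stop from 0.148. A spring: 5 N at the ring when locked; up to 12 N to ride over the teeth. Squeeze to 0.138 or more, then let go. Once unlocked and free the ring goes 11 mm outwards, back to 0. Over 30 N on each ring strains it.
- catch_side (a joint): How far the free handle is bent sideways, here down (rad): 0 at rest, 0.01 is 1 mm down at the ring. The toothed arms between the shanks, just ahead of the rings, part at about 0.011 (5 to 6 N on the ring), then 3 N more per mm; over 0.024 (2.4 mm, 9.5 N) it is bent. Let go, it springs up; if friction under the finger kept the ring from moving out, the teeth catch again: draw it out held down.
- oil_bottle: Bystander: white dropper bottle, 29 mm in diameter, 84 mm high with its black nozzle; origin under its centre. Stands on the free ring's side of the block.
- watch_dish: Bystander: shallow steel dish, 84 mm in diameter, 18 mm high; origin under its centre. Beside the block's far end, on the free ring's side.
- specimen_jar: Bystander: amber glass jar with black lid, 52 mm in diameter, 75 mm high; origin under its centre. Beyond the block.
- cleaning_brush: Bystander: slim white instrument brush with black bristles, 165 mm long, lying on the held ring's side; origin below its middle.

How it is judged:
On the way:
1. the catch holds on its last tooth with the robot's hand off the forceps (value of joint free_handle above 0.1 rad and contact force between each of the arm, the fingers and fixture below 0.05 N), for 0.4 s.
At the end, for the whole second after the job is handed in: the catch is off (free_handle below 0.02 rad, catch_side below 0.01 rad), the jaws stand open (free_jaw above 0.055 rad, about 3 mm at the tips) and the robot is off the forceps; the locked state on the last tooth was held for 0.4 s with the hand off before (value of joint free_handle below 0.02 rad and value of joint free_jaw above 0.055 rad and value of joint catch_side below 0.01 rad and contact force between each of the fingers, the arm and fixture below 0.05 N); the robot touches nothing.
It fails at once if the free handle is bent sideways by more than 2.4 mm at the ring (more than about 9.5 N on it) (value of joint catch_side above 0.024 rad).
It fails at once if the rings are squeezed with more than 30 N each, or the forceps is pushed with more than 60 N in all (contact force between any of the fingers, the arm and fixture above 60 N).
It fails at once if a bystander is moved by more than 15 mm (distance of any of oil_bottle, watch_dish, specimen_jar, cleaning_brush from where it was at the start of the episode above 0.015 m).
It also fails if it takes over 54 s, if anything falls off the work surface, if the arm or the gripper's body presses on something with over 40 N, if the wrist force passes 120 N, or if a joint passes its speed limit or range.

### The arm

A 7-joint arm with a two-finger parallel gripper is mounted at the origin on the work surface. World frame = base frame: x ahead of the robot, y to its left, z up, the work surface at z = 0. Lengths are in m, angles in rad, forces in N, time in s.
With the tool pointing down it reaches from about 0.425 to 0.875 m from the base axis. Payload 4.7 kg.
Tool frame: the origin (TCP) lies on the centre line of the jaws, within the pads' length; the fingertips stand ctrl.tcp_to_tips ahead of it and the grasp point (between the pads) lies 2 mm behind it (ctrl.tcp_to_tips is the distance from the TCP to the fingertips, in m); z points along the fingers, y is the line along which they close (so a half turn about z gives the same grasp; the last joint's range is limited). The gripper opens to 87 mm and grips with 3 to 60 N. Pads are 19 mm wide; open, the fingers measure 117 mm over their backs; the gripper's body (75 mm by 190 mm) begins 51 mm behind the grasp point.
Start: joints at [1.168, 0.321, -0.07, 1.45, 0.023, 1.371, -0.057], TCP at [0.263, -0.594, 0.201] pointing down, gripper open.
Joint ranges: [-2.86, 2.86], [-0.3, 2.09], [-1.38, 1.24], [0.06, 2.45], [-1.56, 4.7], [0.09, 2.05], [-2.69, 2.69]. Speed limits (rad/s): [2.57, 2.57, 3.14, 3.14, 3.14, 3.14, 3.14].

### API

Orientations are given as a rotation vector (axis times angle).
In Python, from bench import ctrl, optics, close_job gives the robot as it stands.
- The arm moves only by the shell command python3 -m inch 'ROWS' [OPENING] [FORCE]. ROWS is JSON, a list of rows, each a list of 2 entries, a list of its own where there are three numbers: the shift along the tool's x, y, z in mm, then the turn, a rotation vector about the tool's x, y, z in degrees. In form: [[[x, y, z], [ax, ay, az]], ...]. A call has exactly 10 rows; each row shifts and turns the commanded pose from where the row before left it, along the tool's axes as they then stand; what a row does not reach is not made up. A row lasts 1/10 s, in which the tool goes at most 50 mm and 8.59 degrees, less where a joint would pass 70% of its speed; a pose out of reach is approached as far as the arm can. A call is refused whole if a number of a shift passes 50 or a number of a turn 8.59, either way. A call with a gripper value outside its range is refused whole. OPENING is the closure, from 0 (fully open) to 1 (shut), set as the call begins (- or left out, the last holds). The fingers move at their own pace and stop on an object; FORCE is the grip in N (left out, the last holds). Time passes only in rows, so rows that do not move let the fingers close, or fill a call up. It gives the time, the measured TCP pose, the force and the opening at its end, in the units of the state.
- ctrl.get_state(): the state, without advancing time (a new reading comes with each control period).
- optics.get_image(name): name is "side" or "top" or "wrist"; returns a dict with "image" (420x560x3 uint8, red, green, blue), "fx", "fy", "cx", "cy" (pixels), "dist" ([k1, k2, p1, p2, k3] as OpenCV has them; the pictures are not rectified), "R" (3x3) and "t" (3): a world point X has camera coordinates R X + t; the wrist camera has in their place "hand_eye" (4x4, takes a point from camera to tool coordinates, whose origin is the TCP and whose axes are the flange's). Camera axes: x right, y down, z forward; pixel columns grow to the right and rows downward; lengths in m; the calibration is good to about 2 mm. A picture is of the moment at which its call begins: read the wrist's pose just before it. There is no depth.
- close_job(): hands the job in, once; it reports no verdict.
The state is a dict: "time": time; "joint_positions": joint angles; "qd": joint speeds; "joint_torque": joint torques, N m; "position": TCP position; "tool_rot": TCP orientation; "ft_force": force on the tool from outside, world axes, zero at the start; "torque": the same for the moment, N m; "grip_width": opening from 0.0 (shut) to 1.0 (fully open).
Only numpy, scipy, OpenCV 4.12 (cv2) and the standard library are available. Lean on these libraries where they do the work, as an engineer would, in place of code of your own. Each camera call takes 0.05 s, during which the arm holds its last target. There are 200 camera calls.

## Working session

There is one attempt and no reset: what is moved stays moved. The work goes in short steps, Python scripts to look and compute and a shell command to move; the robot and the scene stay as the last step left them, time stands still between calls to the robot, and variables do not carry over. Pictures are saved under pics/ and viewed, on a budget of 10 in all, crops included, one or two more only if the job needs it, and the job is handed in when it is done.

```bash
ls; mkdir -p pics; python3 - <<'E'
from bench import ctrl, optics
import cv2, json
s=ctrl.get_state(); print(s, ctrl.tcp_to_tips)
for n in ["top","side"]:
    d=optics.get_image(n); cv2.imwrite(f"pics/{n}0.png",d["image"][:,:,::-1]); print(n,{k:v for k,v in d.items() if k!="image"})
E
```

```text
pics
{'time': 0.0, 'joint_positions': array([ 1.16806383,  0.32182966, -0.07008215,  1.45165923,  0.02258794,
        1.37076546, -0.05688476]), 'qd': array([-0.00145359,  0.00056431, -0.00128174, -0.00059133, -0.00061916,
        0.0017199 , -0.0008285 ]), 'joint_torque': array([ 4.57984570e-04, -4.91288924e+01, -4.03176695e-01, -3.12527132e+01,
       -6.37075701e-02,  4.36913827e-02,  1.61821740e-04]), 'position': array([ 0.26288541, -0.59383682,  0.19996509]), 'tool_rot': array([-3.07181924e+00, -6.49715907e-01,  7.38661077e-04]), 'ft_force': array([-0.39797476, -0.38098986,  0.14156025]), 'torque': array([ 0.0346099 ,  0.03626572, -0.05484494]), 'grip_width': 0.9976371001376804} 0.017
top {'fx': 516.2633630054594, 'fy': 516.2633630054594, 'cx': 280.64241350739775, 'cy': 204.60978115396654, 'dist': array([-0.12740866,  0.        ,  0.        ,  0.        ,  0.        ]), 'R': array([[ 0.02306763, -0.99956409, -0.01842586],
       [-0.99524461, -0.02121546, -0.09506881],
       [ 0.09463646,  0.02053125, -0.99530016]]), 't': array([0.05987748, 0.6539122 , 0.89713332])}
side {'fx': 422.7180657038828, 'fy': 422.7180657038828, 'cx': 280.14706813774666, 'cy': 209.60134815257084, 'dist': array([0.02196684, 0.        , 0.        , 0.        , 0.        ]), 'R': array([[ 0.95312022, -0.30252866, -0.00618555],
       [-0.21195258, -0.65289087, -0.72719297],
       [ 0.21595823,  0.69441336, -0.68640522]]), 't': array([-0.5734419 ,  0.24104674,  0.72328418])}
```

View pics/top0.png

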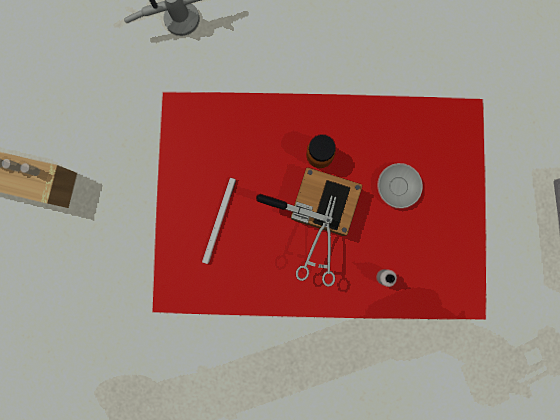

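View pics/side0.png

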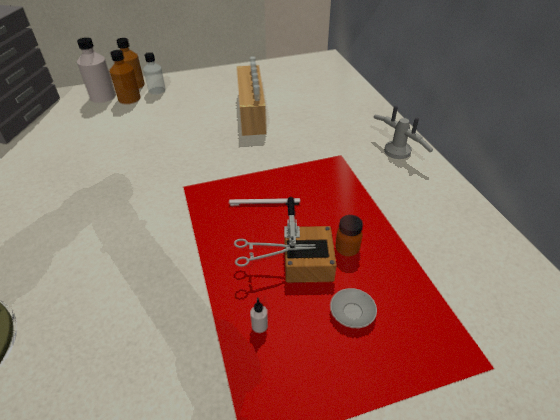

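The top view shows the rings at about (302,273) [held] and (329,279) [free], the pivot at about (327,218) and the jaw tips at about (333,197). The bottle is at (388,278) and the brush runs from (206,263) to (233,180). The side view agrees, with the rings pointing towards the robot.

```bash
cat > h.py <<'E'
import numpy as np, cv2
from scipy.spatial.transform import Rotation as Ro
from bench import ctrl, optics
def K(d): return np.array([[d["fx"],0,d["cx"]],[0,d["fy"],d["cy"]],[0,0,1]])
def snap(n,fn=None):
    s=ctrl.get_state(); d=optics.get_image(n)
    if n=="wrist":
        T=np.eye(4); T[:3,:3]=Ro.from_rotvec(s["tool_rot"]).as_matrix(); T[:3,3]=s["position"]
        d["X"]=T@d["hand_eye"]
    else:
        X=np.eye(4); X[:3,:3]=d["R"].T; X[:3,3]=-d["R"].T@d["t"]; d["X"]=X
    if fn: cv2.imwrite(fn,d["image"][:,:,::-1])
    return d
def toplane(d,px,z):
    u=cv2.undistortPoints(np.array(px,float).reshape(-1,1,2),K(d),d["dist"])[:,0]
    r=np.c_[u,np.ones(len(u))]@d["X"][:3,:3].T; o=d["X"][:3,3]
    return o+r*((z-o[2])/r[:,2])[:,None]
def proj(d,P):
    C=np.linalg.inv(d["X"]); P=np.atleast_2d(P)
    return cv2.projectPoints(P@C[:3,:3].T+C[:3,3],np.zeros(3),np.zeros(3),K(d),d["dist"])[0][:,0]
def toolshift(target,Rt=None):
    s=ctrl.get_state(); R=Ro.from_rotvec(s["tool_rot"]).as_matrix()
    return R.T@(np.array(target)-s["position"])*1000
E
python3 - <<'E'
from h import *
np.set_printoptions(precision=4,suppress=True)
d=snap("top")
P=toplane(d,[(302,273),(329,279),(327,218),(333,197)],.057); print(P)
print(toplane(d,[(388,278)],.084),toplane(d,[(206,263),(233,180)],.01))
v=P[3]-P[2]; print("axis deg",np.degrees(np.arctan2(v[1],v[0])))
R=Ro.from_rotvec(ctrl.get_state()["tool_rot"]).as_matrix(); print(R)
d=snap("wrist"); print(d["hand_eye"],d["fx"],d["dist"])
E
```

```text
[[ 0.5319  0.0341  0.057 ]
 [ 0.5226 -0.0128  0.057 ]
 [ 0.6283 -0.0076  0.057 ]
 [ 0.6654 -0.0175  0.057 ]]
[[ 0.5273 -0.1101  0.084 ]] [[0.544  0.2093 0.01  ]
 [0.6985 0.1643 0.01  ]]
axis deg -15.055283161888898
[[ 0.9144  0.4049 -0.0007]
 [ 0.4049 -0.9144  0.0014]
 [-0.0001 -0.0015 -1.    ]]
[[-0.0004 -0.953  -0.3031  0.0843]
 [ 1.     -0.     -0.001  -0.0007]
 [ 0.001  -0.3031  0.953  -0.1851]
 [ 0.      0.      0.      1.    ]] 339.0770760349175 [0.0066 0.     0.     0.     0.    ]
```

```bash
python3 -m inch '[[[12,-11,0],[0,0,0]],[[25,-22,0],[0,0,0]],[[25,-23,0],[0,0,0]],[[25,-23,0],[0,0,0]],[[25,-23,0],[0,0,0]],[[25,-23,0],[0,0,0]],[[25,-23,0],[0,0,0]],[[25,-23,0],[0,0,0]],[[25,-23,0],[0,0,0]],[[25,-23,0],[0,0,0]]]' 0 && python3 -m inch '[[[25,-23,0],[0,0,0]],[[25,-23,0],[0,0,0]],[[25,-23,0],[0,0,0]],[[25,-23,0],[0,0,0]],[[25,-23,0],[0,0,0]],[[25,-23,0],[0,0,0]],[[25,-22,0],[0,0,0]],[[25,-22,0],[0,0,0]],[[25,-22,0],[0,0,0]],[[20,-18,0],[0,0,0]]]' && python3 -m inch '[[[0,0,5],[0,0,4]],[[0,0,5],[0,0,5]],[[0,0,5],[0,0,5]],[[0,0,5],[0,0,5]],[[0,0,5],[0,0,5]],[[0,0,5],[0,0,5]],[[0,0,5],[0,0,5]],[[0,0,5],[0,0,3]],[[0,0,0],[0,0,0]],[[0,0,0],[0,0,0]]]'
python3 - <<'E'
from h import *
d=snap("wrist","pics/w1.png"); np.savez("pics/w1.npz",**d)
print(np.round(ctrl.get_state()["ft_force"],2))
E
```

```text
time: 1.2
position: [0.3924, -0.2973, 0.2011]
tool_rot: [3.073, 0.651, -0.0]
ft_force: [0.2, -0.1, -0.0]
grip_width: 0.996
time: 2.2
position: [0.5258, 0.0054, 0.2011]
tool_rot: [3.073, 0.654, 0.0]
ft_force: [-0.5, 0.4, -0.1]
grip_width: 1.0
time: 3.2
position: [0.5256, 0.0029, 0.1611]
tool_rot: [3.121, -0.355, -0.0]
ft_force: [-0.5, -0.5, 0.0]
grip_width: 1.0
[-0.99 -0.86 -0.27]
```

View pics/w1.png

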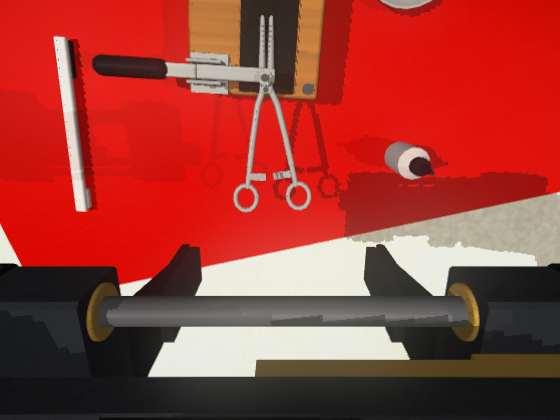

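The wrist view shows the held ring at about (246,197), the free ring at about (298,195), the pivot at about (265,77) and the jaw tips at (264-271,17). I'll segment the rings (grey on red) for better centres.

```bash
python3 - <<'E'
from h import *
np.set_printoptions(precision=4,suppress=True)
d=dict(np.load("pics/w1.npz"))
im=d["image"].astype(int)
# ring interior: red enclosed by non-red
nonred=((im[:,:,0]-im[:,:,1])<70).astype(np.uint8)
c,h=cv2.findContours(nonred[180:215,225:320],cv2.RETR_CCOMP,cv2.CHAIN_APPROX_NONE)
px=[]
for k,q in enumerate(c):
    if h[0][k][3]>=0 and cv2.contourArea(q)>60:
        e=cv2.fitEllipse(q); print(e); px.append((e[0][0]+225,e[0][1]+180))
px.sort(); px=px[:2]; print(px)
P=toplane(d,px+[(265,77)],.057); print(P)
H,F,B=P[:,:2]
# fixture frame from pivot & held ring
v=H-B; a=np.arctan2(v[1],v[0])-np.arctan2(13.5,-97); print("len",np.linalg.norm(v),"yaw",np.degrees(a))
ax=np.array([np.cos(a),np.sin(a)]); ay=np.array([-ax[1],ax[0]])
w=F-B; print("free in fixture",w@ax,w@ay,"ring dist",np.linalg.norm(F-H))
s=ctrl.get_state(); R=Ro.from_rotvec(s["tool_rot"]).as_matrix(); t=R[:2,0]; print("tool yaw",np.degrees(np.arctan2(t[1],t[0])),s["position"])
b=cv2.resize(d["image"][165:225,215:325],None,fx=7,fy=7,interpolation=cv2.INTER_CUBIC); cv2.imwrite("pics/w1c.png",b[:,:,::-1])
E
```

```text
((73.14627075195312, 15.464530944824219), (17.929834365844727, 20.857505798339844), 177.75018310546875)
((20.60288429260254, 17.5492000579834), (18.04027557373047, 21.094566345214844), 179.18295288085938)
[(245.60288429260254, 197.5492000579834), (298.1462707519531, 195.46453094482422)]
[[ 0.532   0.0361  0.057 ]
 [ 0.5233 -0.0098  0.057 ]
 [ 0.6254 -0.0048  0.057 ]]
len 0.10202710594150358 yaw -15.719353746297182
free in fixture -0.09692114883026975 -0.03246472121565586 ring dist 0.046711922280625526
tool yaw -13.014147669404272 [0.5259 0.0027 0.1613]
```

View pics/w1c.png

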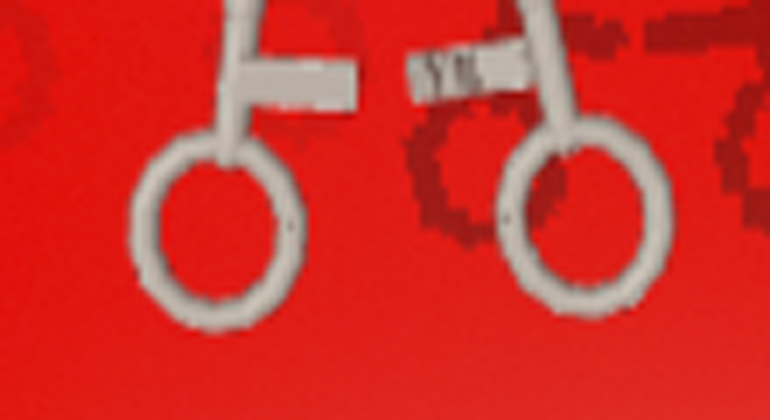

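```bash
python3 -m inch '[[[0,-2,8],[0,0,1.5]],[[0,-2,8],[0,0,0]],[[0,-2,8],[0,0,0]],[[0,-2,8],[0,0,0]],[[0,-2,8],[0,0,0]],[[0,0,8],[0,0,0]],[[0,0,7],[0,0,0]],[[0,0,5],[0,0,0]],[[0,0,0],[0,0,0]],[[0,0,0],[0,0,0]]]' 
cat > meas.py <<'E'
from h import *
np.set_printoptions(precision=4,suppress=True)
import sys
d=snap("wrist","pics/%s.png"%sys.argv[1]); im=d["image"].astype(int)
nonred=((im[:,:,0]-im[:,:,1])<70).astype(np.uint8)
c,h=cv2.findContours(nonred,cv2.RETR_CCOMP,cv2.CHAIN_APPROX_NONE)
for k,q in enumerate(c):
    A=cv2.contourArea(q)
    if h[0][k][3]>=0 and 150<A<2500:
        e=cv2.fitEllipse(q)
        if min(e[1])/max(e[1])<.5: continue
        P=toplane(d,[e[0]],.057)[0]; s=ctrl.get_state()
        R=Ro.from_rotvec(s["tool_rot"]).as_matrix()
        print(np.round(e[0],1),np.round(e[1],1),P,"tool mm",R.T@(P-s["position"])*1000)
s=ctrl.get_state(); print(s["time"],s["position"],s["ft_force"],"yaw",np.degrees(np.arctan2(R[1,0],R[0,0])))
E
python3 meas.py w2
```

```text
time: 4.25
position: [0.5287, 0.0118, 0.1011]
tool_rot: [3.116, -0.4, 0.0]
ft_force: [0.4, 0.2, 0.2]
grip_width: 0.999
[250.1 223.3] [22.  24.8] [0.532  0.0361 0.057 ] tool mm [ -3.1857 -24.3337  44.3285]
[314.9 219.2] [22.  24.7] [ 0.5232 -0.0098  0.057 ] tool mm [-0.0421 22.3461 44.3294]
[324.4  66.7] [25.5 33. ] [ 0.6209 -0.0384  0.057 ] tool mm [101.6398  25.2994  44.3915]
[326.1  33.5] [15.6 30.1] [ 0.639  -0.0435  0.057 ] tool mm [120.4394  25.6629  44.403 ]
[324.5  16. ] [13.3 25.2] [ 0.6485 -0.0445  0.057 ] tool mm [129.9236  24.3009  44.4088]
4.3 [0.5289 0.0118 0.1013] [-0.6978 -0.7196  0.8335] yaw -14.625743881007716
```

```bash
python3 -m inch '[[[-1.5,-1,6],[0,0,0]],[[0,0,6],[0,0,0]],[[0,0,6],[0,0,0]],[[0,0,6],[0,0,0]],[[0,0,6],[0,0,0]],[[0,0,6],[0,0,0]],[[0,0,4],[0,0,0]],[[0,0,3],[0,0,0]],[[0,0,0],[0,0,0]],[[0,0,0],[0,0,0]]]' && python3 -m inch '[[[0,-1,0],[0,0,0]],[[0,-1.5,0],[0,0,0]],[[0,-1.5,0],[0,0,0]],[[0,-1.5,0],[0,0,0]],[[0,-1.5,0],[0,0,0]],[[0,-1.3,0],[0,0,0]],[[0,-1,0],[0,0,0]],[[0,-1,0],[0,0,0]],[[0,0,0],[0,0,0]],[[0,0,0],[0,0,0]]]'
python3 meas.py w3
```

```text
time: 5.3
position: [0.5275, 0.0132, 0.0581]
tool_rot: [-3.116, 0.4, -0.0]
ft_force: [0.3, 0.1, 0.4]
grip_width: 1.002
time: 6.3
position: [0.53, 0.0231, 0.058]
tool_rot: [3.116, -0.4, -0.0]
ft_force: [0.8, 0.0, -0.5]
grip_width: 1.002
[262.7 246.3] [26.2 29.3] [0.5319 0.0359 0.057 ] tool mm [ -1.445  -12.8939   1.0304]
[340.9 241.4] [26.  28.7] [ 0.5232 -0.0101  0.057 ] tool mm [ 1.7811 33.8033  1.0366]
[354.5  60.2] [22.4 37.7] [ 0.6192 -0.0368  0.057 ] tool mm [101.4613  35.4422   1.0394]
6.35 [0.53   0.0231 0.058 ] [ 0.4593 -0.4515  0.5487] yaw -14.622450753147277
```

```bash
python3 -m inch '[[[0,0,0],[0,0,0]],[[0,0,0],[0,0,0]],[[0,0,0],[0,0,0]],[[0,0,0],[0,0,0]],[[0,0,0],[0,0,0]],[[0,0,0],[0,0,0]],[[0,0,0],[0,0,0]],[[0,0,0],[0,0,0]],[[0,0,0],[0,0,0]],[[0,0,0],[0,0,0]]]' 0.15 15
python3 meas.py w4
```

```text
time: 7.35
position: [0.53, 0.0232, 0.058]
tool_rot: [3.116, -0.4, 0.0]
ft_force: [0.5, 0.1, 0.3]
grip_width: 0.848
[262.8 246.3] [26.3 29.4] [0.5319 0.0359 0.057 ] tool mm [ -1.387  -12.8376   1.0198]
[340.9 241.4] [26.1 28.9] [ 0.5232 -0.01    0.057 ] tool mm [ 1.7729 33.8123  1.024 ]
7.4 [0.53   0.0232 0.058 ] [-0.5552 -0.5703  0.2569] yaw -14.61823510489536
```

View pics/w4.png

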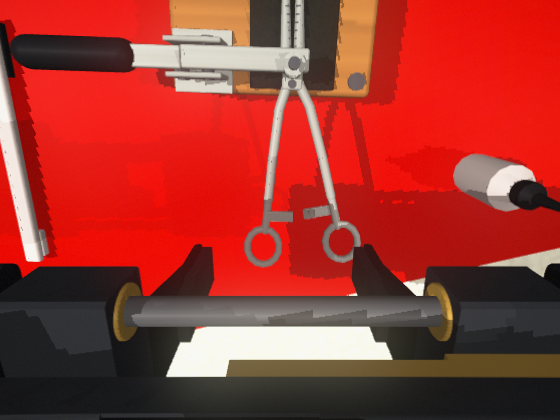

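The fingers are at columns 213 and 355 and the free ring at (341,241), and the ring seems to sit just ahead of the finger. I'll project the nominal finger and ring geometry into the picture to check.

```bash
python3 - <<'E'
from h import *
np.set_printoptions(precision=1,suppress=True)
d=snap("wrist"); s=ctrl.get_state(); R=Ro.from_rotvec(s["tool_rot"]).as_matrix()
for p in [(0,37,0),(0,37,17),(9.5,37,17),(-9.5,37,17),(9.5,37,0),(9.5,52,17),(9.5,37,-20),(0,-37,17),(9.5,-37,17),(9.5,-37,0)]:
    print(p,proj(d,R@(np.array(p)/1000)+s["position"])[0])
t=snap("top"); print("top TCP",proj(t,s["position"]),proj(t,[R@np.array([0,.045,0])+s["position"],R@np.array([0,-.045,0])+s["position"]]))
im=t["image"]; c=im[225:305,255:375]; cv2.imwrite("pics/t5.png",cv2.resize(c,None,fx=6,fy=6,interpolation=cv2.INTER_CUBIC)[:,:,::-1])
sd=snap("side"); u=proj(sd,s["position"])[0]; print("side",u); c=sd["image"][int(u[1])-50:int(u[1])+50,int(u[0])-65:int(u[0])+65]; cv2.imwrite("pics/s5.png",cv2.resize(c,None,fx=6,fy=6,interpolation=cv2.INTER_CUBIC)[:,:,::-1])
E
```

```text
(0, 37, 0) [346.4 244.8]
(0, 37, 17) [341.7 233.8]
(9.5, 37, 17) [342.5 219.9]
(-9.5, 37, 17) [340.9 247.3]
(9.5, 37, 0) [347.3 229.9]
(9.5, 52, 17) [366.1 219.9]
(9.5, 37, -20) [354.2 244. ]
(0, -37, 17) [226.5 233.8]
(9.5, -37, 17) [225.8 219.9]
(9.5, -37, 0) [221.2 229.9]
top TCP [[308.3 274.3]] [[333.4 281.4]
 [283.3 267.1]]
side [240.8 246.7]
```

View pics/s5.png

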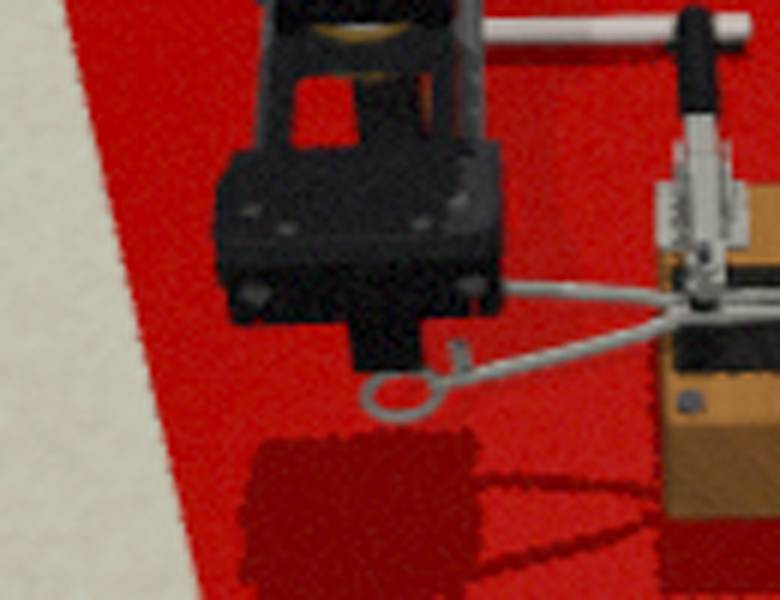

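The fingertips are visibly above the ring: the wrist view puts them about 20 mm behind the reported TCP, and the side view agrees. So the stated tip offset doesn't hold. I'll open, re-centre and descend further in guarded steps. Going down 26 mm stays clear of the bench with either tip position.

```bash
python3 -m inch '[[[0,0,0],[0,0,0]],[[0,0,0],[0,0,0]],[[0,0,0],[0,0,0]],[[0,1.5,0],[0,0,0]],[[0,2,0],[0,0,0]],[[0,2,0],[0,0,0]],[[0,2,0],[0,0,0]],[[0,2,0],[0,0,0]],[[0,1,0],[0,0,0]],[[0,0,0],[0,0,0]]]' 0 15 && python3 -m inch '[[[0,0,3],[0,0,0]],[[0,0,4],[0,0,0]],[[0,0,4],[0,0,0]],[[0,0,4],[0,0,0]],[[0,0,4],[0,0,0]],[[0,0,4],[0,0,0]],[[0,0,3],[0,0,0]],[[0,0,0],[0,0,0]],[[0,0,0],[0,0,0]],[[0,0,0],[0,0,0]]]'
python3 meas.py w6; python3 - <<'E'
from h import *
t=snap("side"); s=ctrl.get_state(); R=Ro.from_rotvec(s["tool_rot"]).as_matrix()
u=proj(t,s["position"])[0]
a=cv2.resize(t["image"][int(u[1])-45:int(u[1])+45,int(u[0])-60:int(u[0])+70],None,fx=5,fy=5,interpolation=cv2.INTER_CUBIC)
w=cv2.imread("pics/w6.png")[:,:,::-1][150:300,150:450]; w=cv2.resize(w,(650,325))
c=np.vstack([a[:,:650],w])
cv2.imwrite("pics/c6.png",cv2.resize(c,None,fx=.77,fy=.77)[:,:,::-1]); print(c.shape)
E
```

```text
time: 8.55
position: [0.5273, 0.0127, 0.058]
tool_rot: [3.116, -0.4, -0.0]
ft_force: [0.2, -0.7, -0.3]
grip_width: 0.998
time: 9.55
position: [0.5276, 0.013, 0.0322]
tool_rot: [3.116, -0.4, 0.001]
ft_force: [-0.0, -0.4, 0.3]
grip_width: 0.999
[240.  267.3] [29.6 32.4] [0.5318 0.0361 0.057 ] tool mm [ -1.7034 -23.4194 -24.7472]
[329.  261.8] [29.6 31.9] [ 0.5231 -0.01    0.057 ] tool mm [  1.4787  23.3293 -24.7438]
9.6 [0.5276 0.013  0.0323] [ 0.9355  0.0399 -0.7945] yaw -14.615725021497704
(775, 650, 3)
```

View pics/c6.png

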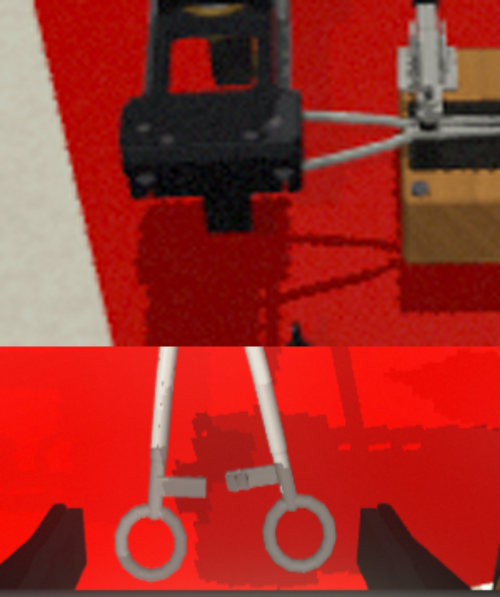

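The wrist half now shows both rings between the fingers, and the side half shows the finger's end at about crop (228,232). I'll solve for the tip height from both views.

```bash
python3 - <<'E'
from h import *
np.set_printoptions(precision=1,suppress=True)
s=ctrl.get_state(); R=Ro.from_rotvec(s["tool_rot"]).as_matrix()
t=snap("side"); u=proj(t,s["position"])[0]; o=[int(u[0])-60,int(u[1])-45]
obs=np.array(o)+np.array([[208,232],[250,230]])/3.85; print("obs side",obs)
w=snap("wrist")
for z in (-30,-22,-15,-8,0,8,17):
    f=lambda d,p: proj(d,R@(np.array(p)/1000)+s["position"])[0]
    print(z,"side",f(t,(-9.5,58.5,z)),f(t,(9.5,58.5,z)),"wrist in/out",f(w,(9.5,43.5,z)),f(w,(9.5,58.5,z)))
E
```

```text
obs side [[235.  274.3]
 [245.9 273.7]]
-30 side [234.9 274.1] [245.5 273.6] wrist in/out [371.1 252.3] [401.  252.3]
-22 side [235.2 276.8] [245.7 276.3] wrist in/out [367.3 245.6] [395.9 245.7]
-15 side [235.5 279.2] [246.  278.7] wrist in/out [364.2 240.3] [391.8 240.3]
-8 side [235.8 281.6] [246.2 281.1] wrist in/out [361.4 235.3] [388.  235.3]
0 side [236.2 284.2] [246.5 283.7] wrist in/out [358.3 230. ] [384. 230.]
8 side [236.5 286.8] [246.7 286.3] wrist in/out [355.5 225.1] [380.2 225.1]
17 side [236.9 289.7] [247.  289.2] wrist in/out [352.6 220. ] [376.3 220. ]
```

The tips stand about 24 mm behind the reported TCP, and both views agree, so the reported z is about 41 mm low. I'll go down 12 mm more, then shift towards the held ring by 10 mm and check that the free ring follows.

```bash
python3 -m inch '[[[0,0,2],[0,0,0]],[[0,0,2],[0,0,0]],[[0,0,2],[0,0,0]],[[0,0,2],[0,0,0]],[[0,0,2],[0,0,0]],[[0,0,2],[0,0,0]],[[0,0,0],[0,0,0]],[[0,0,0],[0,0,0]],[[0,0,0],[0,0,0]],[[0,0,0],[0,0,0]]]' && python3 -m inch '[[[0,-1,0],[0,0,0]],[[0,-1.5,0],[0,0,0]],[[0,-1.5,0],[0,0,0]],[[0,-1.5,0],[0,0,0]],[[0,-1.5,0],[0,0,0]],[[0,-1.3,0],[0,0,0]],[[0,-1,0],[0,0,0]],[[0,-1,0],[0,0,0]],[[0,0,0],[0,0,0]],[[0,0,0],[0,0,0]]]'
python3 meas.py w7
```

```text
time: 10.75
position: [0.5275, 0.013, 0.0201]
tool_rot: [3.116, -0.4, 0.0]
ft_force: [-0.2, 0.3, 0.3]
grip_width: 0.999
time: 11.75
position: [0.5298, 0.0229, 0.0199]
tool_rot: [3.116, -0.4, -0.0]
ft_force: [-0.9, -0.3, 0.5]
grip_width: 0.999
[257.6 278.8] [31.4 33.6] [0.5318 0.036  0.057 ] tool mm [ -1.4595 -13.2261 -37.0594]
[348.9 273.9] [31.1 34. ] [ 0.523 -0.008  0.057] tool mm [  1.2057  31.5715 -37.0519]
11.8 [0.5298 0.0229 0.0199] [-0.9572 -0.0431  0.0497] yaw -14.625780607938056
```

The free ring followed: its outer side is at 43.1 mm by camera and the finger is at 43.5 mm. Lateral calibration is good, so I'll close in stages.

```bash
Z='[[[0,0,0],[0,0,0]],[[0,0,0],[0,0,0]]]'; python3 -m inch '[[[0,0,0],[0,0,0]],[[0,0,0],[0,0,0]],[[0,0,0],[0,0,0]],[[0,0,0],[0,0,0]],[[0,0,0],[0,0,0]],[[0,0,0],[0,0,0]],[[0,0,0],[0,0,0]],[[0,0,0],[0,0,0]],[[0,0,0],[0,0,0]],[[0,0,0],[0,0,0]]]' 0.39 15; python3 meas.py w8
```

```text
time: 12.8
position: [0.5275, 0.0185, 0.019]
tool_rot: [3.11, -0.404, -0.007]
ft_force: [-5.3, -7.2, -0.0]
grip_width: 0.629
[247.9 278.1] [31.9 34. ] [0.5318 0.0361 0.057 ] tool mm [ -0.4731 -17.8276 -38.0692]
[317.8 277.5] [31.3 33.8] [0.5233 0.003  0.057 ] tool mm [ -0.2782  16.3228 -37.8528]
[283.7 268. ] [54.4 57.6] [0.5326 0.0178 0.057 ] tool mm [  4.9699  -0.3464 -37.9792]
12.85 [0.5275 0.0185 0.019 ] [-4.5514 -8.2205  0.9434] yaw -14.822995810694435
```

```bash
python3 -m inch '[[[0,0,0],[0,0,0]],[[0,0,0],[0,0,0]],[[0,0,0],[0,0,0]],[[0,0,0],[0,0,0]],[[0,0,0],[0,0,0]],[[0,0,0],[0,0,0]],[[0,0,0],[0,0,0]],[[0,0,0],[0,0,0]],[[0,0,0],[0,0,0]],[[0,0,0],[0,0,0]]]' 0.46 16; python3 meas.py w9
```

```text
time: 13.85
position: [0.5288, 0.0225, 0.0193]
tool_rot: [3.115, -0.4, -0.004]
ft_force: [-3.4, -2.7, -3.2]
grip_width: 0.544
[309.8 279.6] [31.1 33.8] [0.5242 0.0109 0.057 ] tool mm [ -1.5393  12.5029 -37.5755]
[256.3 277.8] [31.5 33.8] [0.5318 0.036  0.057 ] tool mm [ -0.5335 -13.7283 -37.6078]
[284.1 267.1] [42.9 52.2] [0.534  0.0214 0.057 ] tool mm [  5.2944  -0.1242 -37.6051]
13.9 [0.5288 0.0226 0.0194] [-3.0747 -2.9648 -4.0956] yaw -14.634043796431563
```

```bash
python3 -m inch '[[[0,0,0],[0,0,0]],[[0,0,0],[0,0,0]],[[0,0,0],[0,0,0]],[[0,0,0],[0,0,0]],[[0,0,0],[0,0,0]],[[0,0,0],[0,0,0]],[[0,0,0],[0,0,0]],[[0,0,0],[0,0,0]],[[0,0,0],[0,0,0]],[[0,0,0],[0,0,0]]]' 0.49 19; python3 meas.py w10
```

```text
time: 14.9
position: [0.5289, 0.0236, 0.0195]
tool_rot: [-3.116, 0.399, 0.003]
ft_force: [-6.3, 0.2, -7.8]
grip_width: 0.514
[308.1 279.6] [31.  33.8] [0.5245 0.0127 0.057 ] tool mm [ -1.6351  11.5844 -37.5422]
[258.4 277.4] [31.5 33.7] [0.5318 0.036  0.057 ] tool mm [ -0.4277 -12.8048 -37.5425]
[284.5 266.8] [40.9 51.2] [0.5342 0.0222 0.057 ] tool mm [  5.3682  -0.0291 -37.5554]
14.95 [0.5289 0.0236 0.0195] [-4.2297  0.9059 -7.0333] yaw -14.604075756680155
```

The rings are 24.4 mm apart (about 47.4 mm over both), past the last tooth and at the stop. I'll let go and wait.

```bash
python3 -m inch '[[[0,0,0],[0,0,0]],[[0,0,0],[0,0,0]],[[0,0,0],[0,0,0]],[[0,0,0],[0,0,0]],[[0,0,0],[0,0,0]],[[0,0,0],[0,0,0]],[[0,0,0],[0,0,0]],[[0,0,0],[0,0,0]],[[0,0,0],[0,0,0]],[[0,0,0],[0,0,0]]]' 0 15;  python3 -m inch '[[[0,0,0],[0,0,0]],[[0,0,0],[0,0,0]],[[0,0,0],[0,0,0]],[[0,0,0],[0,0,0]],[[0,0,0],[0,0,0]],[[0,0,0],[0,0,0]],[[0,0,0],[0,0,0]],[[0,0,0],[0,0,0]],[[0,0,0],[0,0,0]],[[0,0,0],[0,0,0]]]'; python3 meas.py w11; python3 - <<'E'
import cv2
w=cv2.imread("pics/w11.png")[180:320,170:400]; cv2.imwrite("pics/w11c.png",cv2.resize(w,None,fx=3,fy=3,interpolation=cv2.INTER_CUBIC))
E
```

```text
time: 15.95
position: [0.5299, 0.023, 0.02]
tool_rot: [3.116, -0.4, 0.0]
ft_force: [-0.1, 0.3, 0.1]
grip_width: 0.999
time: 16.95
position: [0.5299, 0.023, 0.02]
tool_rot: [3.116, -0.4, -0.0]
ft_force: [0.1, -1.0, 0.1]
grip_width: 0.996
[316.2 280. ] [30.9 33.3] [0.5239 0.0084 0.057 ] tool mm [ -2.1708  15.6548 -36.9751]
[257.8 278.8] [31.6 33.7] [0.5318 0.0361 0.057 ] tool mm [ -1.5178 -13.1112 -36.977 ]
[287.8 267.8] [44.9 53.1] [0.5339 0.0203 0.057 ] tool mm [  4.5203   1.6027 -36.9762]
17.0 [0.5299 0.023  0.02  ] [ 0.1313 -0.0034 -0.3801] yaw -14.618020548621125
```

View pics/w11c.png

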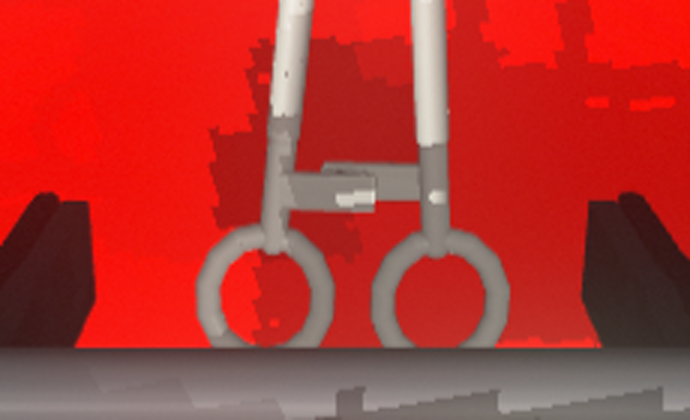

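It is locked: the rings are 28.8 mm apart, which is 51.8 mm over both, and the toothed arms overlap at crop (355,185). Next I'll lift, put the free-side finger over the outer half of the free ring with the gripper open, and descend guarded.

```bash
python3 -m inch '[[[0,0,-8],[0,0,0]],[[0,0,-8],[0,0,0]],[[0,0,-8],[0,0,0]],[[0,0,-8],[0,0,0]],[[-2,-5,0],[0,0,0]],[[0,-6,0],[0,0,0]],[[0,-6,0],[0,0,0]],[[0,-6,0],[0,0,0]],[[0,-6,0],[0,0,0]],[[0,0,0],[0,0,0]]]' && python3 -m inch '[[[0,0,2],[0,0,0]],[[0,0,2],[0,0,0]],[[0,0,2],[0,0,0]],[[0,0,2],[0,0,0]],[[0,0,2],[0,0,0]],[[0,0,1],[0,0,0]],[[0,0,0],[0,0,0]],[[0,0,0],[0,0,0]],[[0,0,0],[0,0,0]],[[0,0,0],[0,0,0]]]'
cat > ft.py <<'E'
from h import *
F=[];P=[]
for k in range(4):
    optics.get_image("side") if k else 0
    s=ctrl.get_state(); F.append(s["ft_force"]); P.append(s["position"])
print(round(s["time"],2),"F",np.round(np.mean(F,0),2),"P mm",np.round(np.mean(P,0)*1000,2))
E
python3 meas.py w12; python3 ft.py
```

```text
time: 18.0
position: [0.5354, 0.053, 0.0519]
tool_rot: [-3.116, 0.397, 0.001]
ft_force: [-0.9, 0.2, -0.8]
grip_width: 1.004
time: 19.0
position: [0.5354, 0.0515, 0.0411]
tool_rot: [3.116, -0.4, 0.0]
ft_force: [0.8, -0.6, -0.9]
grip_width: 1.001
[362.2 256.2] [19.3 32.1] [0.525 0.01  0.057] tool mm [  0.3693  42.8434 -15.8621]
[313.8 256. ] [28.  30.9] [0.5318 0.0357 0.057 ] tool mm [  0.4849  16.2432 -15.8642]
19.05 [0.5354 0.0515 0.0411] [ 0.0296  0.8687 -0.1809] yaw -14.614128720399577
19.2 F [ 0.12 -0.03 -0.32] P mm [535.38  51.53  41.09]
```

```bash
python3 -m inch '[[[0,0,0.5],[0,0,0]],[[0,0,0.5],[0,0,0]],[[0,0,0.5],[0,0,0]],[[0,0,0.5],[0,0,0]],[[0,0,0],[0,0,0]],[[0,0,0],[0,0,0]],[[0,0,0],[0,0,0]],[[0,0,0],[0,0,0]],[[0,0,0],[0,0,0]],[[0,0,0],[0,0,0]]]'; python3 ft.py
```

```text
time: 20.2
position: [0.5353, 0.0515, 0.039]
tool_rot: [3.116, -0.4, 0.0]
ft_force: [0.0, -0.2, -0.1]
grip_width: 1.004
20.35 F [0.16 0.12 0.28] P mm [535.34  51.53  39.04]
```

```bash
python3 -m inch '[[[0,0,0.5],[0,0,0]],[[0,0,0.5],[0,0,0]],[[0,0,0.5],[0,0,0]],[[0,0,0.5],[0,0,0]],[[0,0,0],[0,0,0]],[[0,0,0],[0,0,0]],[[0,0,0],[0,0,0]],[[0,0,0],[0,0,0]],[[0,0,0],[0,0,0]],[[0,0,0],[0,0,0]]]'; python3 ft.py
```

```text
time: 21.35
position: [0.5354, 0.0515, 0.0371]
tool_rot: [3.116, -0.4, 0.0]
ft_force: [0.1, 0.2, 2.9]
grip_width: 1.001
21.5 F [-0.05 -0.11  2.44] P mm [535.39  51.54  37.06]
```

Contact: 2.4 N. I need about 7.5 N, so I'll take it in two small steps.

```bash
python3 -m inch '[[[0,0,0.3],[0,0,0]],[[0,0,0.3],[0,0,0]],[[0,0,0.3],[0,0,0]],[[0,0,0],[0,0,0]],[[0,0,0],[0,0,0]],[[0,0,0],[0,0,0]],[[0,0,0],[0,0,0]],[[0,0,0],[0,0,0]],[[0,0,0],[0,0,0]],[[0,0,0],[0,0,0]]]'; python3 ft.py
```

```text
time: 22.5
position: [0.5354, 0.0515, 0.0362]
tool_rot: [3.116, -0.4, 0.0]
ft_force: [-0.9, -0.3, 4.0]
grip_width: 0.998
22.65 F [-0.98  0.11  4.18] P mm [535.39  51.53  36.17]
```

```bash
python3 -m inch '[[[0,0,0.3],[0,0,0]],[[0,0,0.3],[0,0,0]],[[0,0,0.3],[0,0,0]],[[0,0,0.1],[0,0,0]],[[0,0,0],[0,0,0]],[[0,0,0],[0,0,0]],[[0,0,0],[0,0,0]],[[0,0,0],[0,0,0]],[[0,0,0],[0,0,0]],[[0,0,0],[0,0,0]]]'; python3 ft.py
```

```text
time: 23.65
position: [0.5354, 0.0516, 0.0353]
tool_rot: [3.116, -0.4, 0.0]
ft_force: [-0.9, 0.8, 4.9]
grip_width: 0.998
23.8 F [-1.08  0.32  5.52] P mm [535.39  51.56  35.26]
```

```bash
python3 -m inch '[[[0,0,0.3],[0,0,0]],[[0,0,0.3],[0,0,0]],[[0,0,0.3],[0,0,0]],[[0,0,0.3],[0,0,0]],[[0,0,0],[0,0,0]],[[0,0,0],[0,0,0]],[[0,0,0],[0,0,0]],[[0,0,0],[0,0,0]],[[0,0,0],[0,0,0]],[[0,0,0],[0,0,0]]]'; python3 ft.py
```

```text
time: 24.8
position: [0.5354, 0.0515, 0.0341]
tool_rot: [3.116, -0.4, 0.0]
ft_force: [-1.0, 0.2, 5.7]
grip_width: 1.0
24.95 F [-1.07  0.38  5.34] P mm [535.41  51.5   34.12]
```

```bash
python3 meas.py w13; python3 ft.py; python3 - <<'E'
import cv2,numpy as np
a=[cv2.resize(cv2.imread(f"pics/{n}.png")[170:310,240:440],None,fx=3,fy=3,interpolation=cv2.INTER_CUBIC)[:300] for n in("w12","w13")]
cv2.imwrite("pics/w13c.png",np.vstack(a))
E
```

```text
[314.9 262. ] [28.6 32.1] [0.5318 0.0357 0.057 ] tool mm [  0.4417  16.2039 -22.8674]
25.0 [0.5354 0.0515 0.0341] [-0.9035 -0.1507  5.0837] yaw -14.620042391765491
25.15 F [-0.87  0.08  5.52] P mm [535.41  51.51  34.12]
```

View pics/w13c.png

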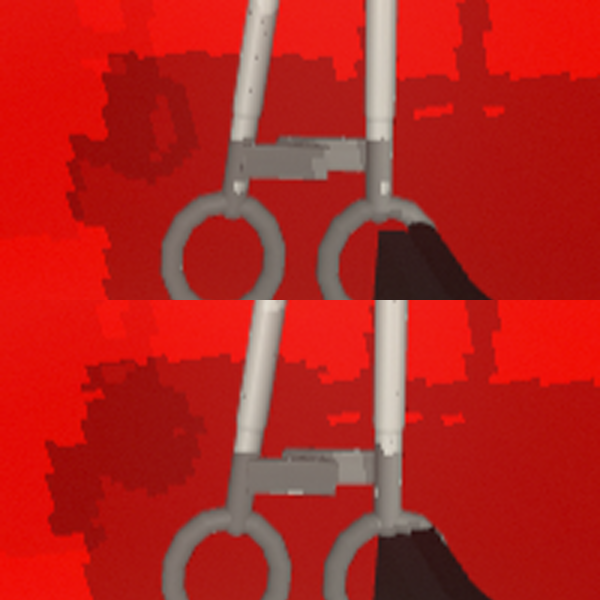

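The ring is still in place under the finger (lower panel, left edge at about 325) and the force has levelled off at 5.5 N, the springing threshold. I'll draw outwards 6 mm and see whether the ring follows.

```bash
python3 -m inch '[[[0,0.7,0],[0,0,0]],[[0,0.7,0],[0,0,0]],[[0,0.7,0],[0,0,0]],[[0,0.7,0],[0,0,0]],[[0,0.7,0],[0,0,0]],[[0,0.7,0],[0,0,0]],[[0,0.7,0],[0,0,0]],[[0,0.7,0],[0,0,0]],[[0,0.4,0],[0,0,0]],[[0,0,0],[0,0,0]]]'; python3 meas.py w14; python3 ft.py; python3 - <<'E'
import cv2,numpy as np
# dark gap columns: profile across the ring mid-row between held and free ring and inner-left edge of free ring
for n in("w11","w12","w13","w14"):
    im=cv2.imread(f"pics/{n}.png").astype(int); nr=((im[:,:,2]-im[:,:,1])<70)
    for r in (150,232,246):
        x=np.flatnonzero(np.diff(nr[r,200:440].astype(int)))+200; print(n,r,x)
E
```

```text
time: 26.15
position: [0.5347, 0.0479, 0.0346]
tool_rot: [-3.114, 0.397, -0.003]
ft_force: [1.2, 5.4, 5.3]
grip_width: 1.001
[357.6 262.7] [17.9 33.1] [0.5248 0.0102 0.057 ] tool mm [ -0.1759  38.9283 -22.553 ]
[307.7 262. ] [28.8 32. ] [0.5318 0.0358 0.057 ] tool mm [  0.1864  12.4231 -22.4762]
26.2 [0.5348 0.0479 0.0346] [0.791  5.7315 5.2372] yaw -14.5490728059071
26.35 F [0.7  5.76 5.66] P mm [534.75  47.9   34.57]
w11 150 [266 278 304 316]
w11 232 [258 268 309 318]
w11 246 [256 319 375 384]
w12 150 [325 335 361 371]
w12 232 [313 322 361 370]
w12 246 [295 303 324 332 348 358 375 384]
w13 150 [327 338 364 375]
w13 232 [315 351 364 373]
w13 246 [299 331 354 385]
w14 150 [320 330 356 367]
w14 232 [308 343 357 366]
w14 246 [292 323 348 384]
```

The ring hasn't moved (shank gap still 49 px) and the lateral pull is 5.7 N, so the teeth are still engaged. I'll press slightly deeper.

```bash
python3 -m inch '[[[0,0,0.3],[0,0,0]],[[0,0,0.3],[0,0,0]],[[0,0,0.3],[0,0,0]],[[0,0,0],[0,0,0]],[[0,0,0],[0,0,0]],[[0,0,0],[0,0,0]],[[0,0,0],[0,0,0]],[[0,0,0],[0,0,0]],[[0,0,0],[0,0,0]],[[0,0,0],[0,0,0]]]'; python3 meas.py w15; python3 ft.py; python3 - <<'E'
import cv2,numpy as np
for n in("w14","w15"):
    im=cv2.imread(f"pics/{n}.png").astype(int); nr=((im[:,:,2]-im[:,:,1])<70)
    for r in (150,232): print(n,r,np.flatnonzero(np.diff(nr[r,200:440].astype(int)))+200)
E
```

```text
time: 27.35
position: [0.5341, 0.0452, 0.0332]
tool_rot: [3.115, -0.4, 0.001]
ft_force: [2.0, -2.1, 5.2]
grip_width: 0.997
[302.8 263.3] [29.2 32. ] [0.5318 0.0358 0.057 ] tool mm [  0.2003   9.7813 -23.8566]
27.4 [0.5341 0.0453 0.0331] [ 1.6819 -1.9037  4.9134] yaw -14.623367408878929
27.55 F [ 1.77 -2.18  5.06] P mm [534.1   45.25  33.15]
w14 150 [320 330 356 367]
w14 232 [308 343 357 366]
w15 150 [314 325 355 366]
w15 232 [303 342 359 368]
```

The catch sprang: the shank gap went from 49 to 56 px and the spring now pushes the finger outwards. I'll draw on while holding it down.

```bash
python3 -m inch '[[[0,1,0],[0,0,0]],[[0,1,0],[0,0,0]],[[0,1,0],[0,0,0]],[[0,1,0],[0,0,0]],[[0,1,0],[0,0,0]],[[0,1,0],[0,0,0]],[[0,1,0],[0,0,0]],[[0,1,0],[0,0,0]],[[0,1,0],[0,0,0]],[[0,1,0],[0,0,0]]]'; python3 meas.py w16; python3 ft.py; python3 - <<'E'
import cv2,numpy as np
for n in("w15","w16"):
    im=cv2.imread(f"pics/{n}.png").astype(int); nr=((im[:,:,2]-im[:,:,1])<70)
    for r in (150,232): print(n,r,np.flatnonzero(np.diff(nr[r,200:440].astype(int)))+200)
E
```

```text
time: 28.55
position: [0.5329, 0.0373, 0.0338]
tool_rot: [-3.114, 0.398, -0.005]
ft_force: [3.8, 0.4, 5.7]
grip_width: 0.999
[287.4 264. ] [29.4 31.7] [0.5318 0.0358 0.057 ] tool mm [ -0.6619   1.3883 -23.1554]
28.6 [0.5329 0.037  0.0338] [4.7732 0.0631 6.0937] yaw -14.577380184277606
28.75 F [4.1  0.4  6.06] P mm [532.85  37.1   33.84]
w15 150 [314 325 355 366]
w15 232 [303 342 359 368]
w16 150 [297 308 343 354]
w16 232 [287 322 324 338 355 364]
```

```bash
python3 -m inch '[[[0.2,1,0],[0,0,0]],[[0.2,1,0],[0,0,0]],[[0.2,1,0],[0,0,0]],[[0.2,1,0],[0,0,0]],[[0.2,1,0],[0,0,0]],[[0.2,1,0],[0,0,0]],[[0.2,1,0],[0,0,0]],[[0.2,1,0],[0,0,0]],[[0.2,1,0],[0,0,0]],[[0.2,1,0],[0,0,0]]]'; python3 meas.py w17; python3 ft.py; python3 - <<'E'
import cv2,numpy as np
for n in("w4","w7","w16","w17"):
    im=cv2.imread(f"pics/{n}.png").astype(int); nr=((im[:,:,2]-im[:,:,1])<70)
    for r in (150,232): print(n,r,np.flatnonzero(np.diff(nr[r,200:440].astype(int)))+200)
E
```

```text
time: 29.75
position: [0.5327, 0.0275, 0.034]
tool_rot: [-3.114, 0.397, -0.006]
ft_force: [5.5, 0.7, 5.4]
grip_width: 1.001
[269.3 267.8] [29.3 31.6] [0.5318 0.036  0.057 ] tool mm [ -3.0048  -8.2276 -22.9807]
[358.2 259.3] [18.8 34.1] [ 0.5249 -0.0108  0.057 ] tool mm [  2.0694  38.762  -23.0936]
29.8 [0.5328 0.0273 0.034 ] [5.3546 1.2402 5.4875] yaw -14.557944688074375
29.95 F [4.91 1.15 5.64] P mm [532.72  27.34  33.99]
w4 150 [268 277 315 325]
w4 232 [249 260 261 276 323 331 350 358]
w7 150 [266 277 317 329]
w7 232 [258 267 313 314 315 345]
w16 150 [297 308 343 354]
w16 232 [287 322 324 338 355 364]
w17 150 [278 288 330 341]
w17 232 [269 303 319 342 351 360]
```

```bash
python3 -m inch '[[[0.3,1,0],[0,0,0]],[[0.3,1,0],[0,0,0]],[[0.3,1,0],[0,0,0]],[[0.3,1,0],[0,0,0]],[[0.3,0,0],[0,0,0]],[[0,0,-1],[0,0,0]],[[0,0,-1],[0,0,0]],[[0,0,-1],[0,0,0]],[[0,0,-2],[0,0,0]],[[0,0,-4],[0,0,0]]]'; python3 -m inch '[[[0,0,-6],[0,0,0]],[[0,0,-8],[0,0,0]],[[0,0,-8],[0,0,0]],[[0,0,-8],[0,0,0]],[[0,-2,-8],[0,0,0]],[[0,-4,-8],[0,0,0]],[[0,-4,-6],[0,0,0]],[[0,0,0],[0,0,0]],[[0,0,0],[0,0,0]],[[0,0,0],[0,0,0]]]';python3 meas.py w18; python3 ft.py; python3 - <<'E'
import cv2
w=cv2.imread("pics/w18.png")[0:300,130:430]; cv2.imwrite("pics/w18c.png",cv2.resize(w,None,fx=2,fy=2,interpolation=cv2.INTER_CUBIC))
E
```

```text
time: 30.95
position: [0.5288, 0.0214, 0.0407]
tool_rot: [3.115, -0.4, -0.008]
ft_force: [-0.5, 0.1, -0.1]
grip_width: 0.999
time: 31.95
position: [0.5333, 0.0311, 0.0936]
tool_rot: [3.116, -0.4, -0.001]
ft_force: [0.2, 0.2, -0.3]
grip_width: 1.003
[277.8 226.5] [22.4 25.8] [0.5319 0.0359 0.057 ] tool mm [-2.5389 -4.3206 36.5216]
[354.8 218.7] [22.5 25. ] [ 0.524  -0.0173  0.057 ] tool mm [ 3.2617 49.1664 36.5372]
[356.6  68. ] [18.9 30.8] [ 0.6194 -0.0368  0.057 ] tool mm [100.5236  43.9167  36.4435]
[222.2  30. ] [21.1 39.1] [0.6598 0.0358 0.057 ] tool mm [121.2622 -36.4989  36.3922]
[361.1  27.1] [24.1 29.6] [ 0.6406 -0.0435  0.057 ] tool mm [122.7727  45.076   36.423 ]
32.0 [0.5333 0.0311 0.0935] [ 0.3839  0.3817 -0.9878] yaw -14.6259096040437
32.15 F [ 0.48  0.07 -0.38] P mm [533.33  31.11  93.59]
```

View pics/w18c.png

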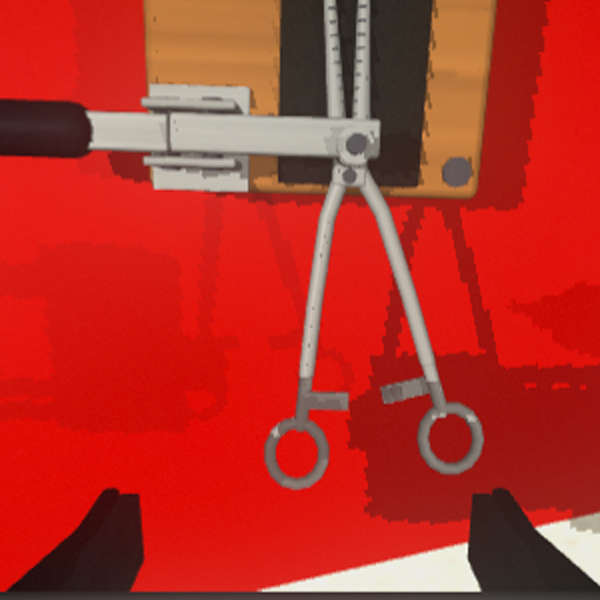

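The forceps stand unlocked: ring centres are 53.8 mm apart, about 77 mm over both, so the jaw is at roughly 0.14 to 0.15 rad. The toothed arms are apart (crop 345 to 385) and the hand is clear above. Handing in.

```bash
python3 -c "
from bench import close_job
print(close_job())"
```

```text
the job is handed in; nothing more can be done
None
```

The catch was checked and the forceps handed in unlocked, with the jaws open. No verdict is reported, so the figures below are my own camera and force measurements.

- **Lock:** I squeezed the rings with at most a 19 N grip setting until they reached the stop. After more than 1 s with the hand off, the rings stood 51.8 mm over their outer sides, which matches the last tooth.
- **Release:** I pressed the free ring down with one open finger at about 5.5 N. A first draw outwards did not free it, but pressing about 1 mm deeper sprang the catch. I then drew the ring out while holding it down and lifted off.
- **End state:** The rings stand about 77 mm over their outer sides, so the jaw is open by roughly 0.14–0.15 rad against the 0.055 needed. The toothed arms are apart, the force on the tool is near zero, and the hand is well clear. I handed in at about 32 s of the 54 s allowed.

**Disagreements:**
- The fingertips stood about 24 mm behind the reported TCP, not 17 mm ahead of it. My first closing therefore passed above the rings, and I corrected this from the pictures.
- While pressing, the downward force levelled off at about 5.5 N although the finger had travelled 3–4 mm. By force the sideways bend stayed well under the 9.5 N limit, but I could not measure the bend itself.
- I did not re-measure the bottle, dish, jar and brush at the end. I kept well clear of them and felt no unexpected contact.

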